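# Punch-mark a furnace coupon and hold the clamp open

## Robot

A 6-joint arm with a two-finger parallel gripper is mounted at the origin on a cart in front of the work surface, level with it; the furniture and walls round the work are solid. World frame = base frame: x ahead of the robot, y to its left, z up, the work surface at z = 0. Lengths are in m, angles in rad, forces in N, time in s.
With the tool pointing down it reaches from about 0.35 to 0.775 m from the base axis. Payload 5.5 kg.
Tool frame: the origin (TCP) lies at the very end of the fingers, on their centre line; the grasp point (between the pads) lies 19 mm behind it; z points along the fingers, y is the line along which they close (so a half turn about z gives the same grasp; the last joint's range is limited). The gripper opens to 85 mm and grips with 20 to 120 N. Pads are 22 mm wide; open, the fingers measure 114 mm over their backs; the gripper's body (76 mm by 85 mm) begins 54 mm behind the grasp point. The pads swing forward as they close: fully open they stand 13 mm farther back than shut.
Start: joints at [-1.415, 0.313, 0.046, 1.304, 0, 1.431], TCP at [0.168, -0.55, 0.231] pointing down, gripper open.
Joint ranges: [-2.76, 2.76], [-0.86, 1.69], [-1.03, 1.26], [-2.2, 2.34], [-1.47, 1.5], [-3.14, 3.14]. Speed limits (rad/s): [2.57, 2.57, 3.14, 3.14, 3.14, 3.14].

## Interface

Orientations are given as a unit quaternion [w, x, y, z].
In Python, from workcell import env, cams, ticket, spotter gives the robot as it stands.
- The arm moves only by the tool jog_arm, never from a script. Its argument "increments" is a list that holds one entry, the list of rows, each a list of 7 numbers: the shift along the tool's x, y, z in units of 0.25 m (1.0 is 0.25 m), then the turn, a rotation vector about the tool's x, y, z in units of 180 degrees (1.0 is 180 degrees), then the closure in counts, from 0 (fully open) to 255 (shut). A call has 1 to 20 rows; each row shifts and turns the commanded pose from where the row before left it, along the tool's axes as they then stand; what a row does not reach is not made up. A row lasts 1/10 s, in which the tool goes at most 50 mm and 8.59 degrees, less where a joint would pass 70% of its speed; a pose out of reach is approached as far as the arm can. A call with a number of a shift or a turn outside -1 to 1 is refused whole. A call with a gripper value outside its range is refused whole. The fingers move at their own pace and stop on an object; "force" is the grip in N (left out, the last holds). Time passes only in rows, so rows that do not move let the fingers close. It gives the time, the measured TCP pose, the force, the opening and the grip force at its end, in the units of the state.
- env.get_state(): the state, without advancing time (a new reading comes with each control period).
- cams.read_camera(name): name is "scene" or "top" or "wrist"; returns a dict with "pixels" (384x512x3 uint8, red, green, blue), "fx", "fy", "cx", "cy" (pixels), "xyz" and "attitude" of the camera in the world; the wrist camera has in their place "mount" (4x4, takes a point from camera to tool coordinates, whose origin is the TCP and whose axes are the flange's). Camera axes: x right, y down, z forward; pixel columns grow to the right and rows downward; lengths in m; the calibration is good to about 2 mm. A picture is of the moment at which its call begins: read the wrist's pose just before it. There is no depth.
- ticket.hand_in(): hands the job in; it is judged then, once.
Trained networks look in the newest picture that a camera, given by its name, has taken for a name from the list of things; names that differ only in an ending like _2 or _b are one class to them, and where a whole thing is asked for, a point or a joint stands for the part that bears it (a point fixed in the world has none). Each returns a list of dicts, best first, with "conf" (0 to 1); they miss things now and then, are a little off and sometimes report something else, mostly with a low value. They report only what shows in the picture. A call takes as long as a camera call.
- spotter.find_in(target, camera): "uv" ([column, row] in pixels, amid what is visible of it).
- spotter.cut_out(target, camera): "region" (384x512 bool, what is visible of it) and "uv" ([column, row] in pixels, amid what is visible of it).
- spotter.landmark_of(target, camera): "uv" ([column, row] in pixels: a listed point, or the origin of a listed thing).
The state is a dict: "clock": time; "joint_pos": joint angles; "qvel": joint speeds; "tau": joint torques, N m; "tcp_pos": TCP position; "orientation": TCP orientation; "wrist_force": force on the tool from outside, world axes, zero at the start; "ft_torque": the same for the moment, N m; "finger_gap": finger opening in m; "grip_force": force on a finger pad.
Only numpy, scipy, OpenCV 4.12 (cv2) and the standard library are available. Lean on these libraries where they do the work, as an engineer would, in place of code of your own. Each camera call takes 0.05 s, during which the arm holds its last target. There are 200 camera calls.

## Task

Mark the copper coupon that is clamped in the blue fixture: take the mallet, strike the sprung punch with a brisk blow that drives its tip home onto the coupon (never with the gripper itself), and put the mallet back down on the bench clear of the fixture. Only then pull the clamp slide out by its black handle, against its spring, until the white line on the slide is level with the tip of the red rider, and finish still holding it there, so that a colleague can take the coupon out. Leave the coupon lying in its nest and do not disturb the crucible, the bottle or the tweezers.

Things in the scene. Friction and masses are not known exactly. Their poses are not given: they have to be found in the camera images.
- jig: Coupon-marking fixture fixed to the bench, place and yaw vary. Origin at bench level; x points from the clamp handle (front) to the blue column (rear), y left, z up. Base plate x -60..80, y -45..45, 16 mm thick. Blue C-frame: column x 56..78, overarm x 12..78, y -17..17, top z 90. Steel bush for the punch at x 26, y 0, top z 94. Two slide rails at y 17..27 either side, x -55..4, top z 29 (mm).
- punch: Upright spring-return punch in the fixture's bush, 10 mm shank, 24 mm round steel head; origin at its tip. Moves only straight down: the tip meets the coupon after 15 mm (stop at 18.5 mm). Spring about 2 N at rest, 5 N at 15 mm; it springs back up by itself. A proper mark takes over 5 N at the tip, beyond the spring.
- punch_top (a point): Centre of the punch head's top, where it is struck: z 126 mm at rest, flat over 20 mm. With the tip on the coupon it is 15 mm lower.
- jaw: Clamp slide: dark steel bar 32 mm wide, clamp nose at the rear, black pull handle in front, sprung towards the coupon. While it clamps the coupon its origin and axes coincide with the jig's. It slides out along the jig's -x, up to 36 mm. Spring about 4 N while clamped plus 0.25 N per mm drawn out; let go, it snaps back.
- jaw_index (a point): Middle of the white line across the top of the clamp slide, z 27 mm; moves with the slide.
- jaw_grip (a point): Centre of the black pull handle, z 33 mm, moves with the slide: flat-sided block 29 mm long (jig's x), 18 mm wide (jig's y), z 19..47 mm, free at both sides and above. A front flange 24 mm wide, 34 mm tall, 6 mm thick begins 14 mm in front of this point. Can be pinched across y from above.
- rider: Red rider on the fixture's left rail: the mark; its place along the rail varies. Axes as the jig's; origin at bench level on the slide's centre line, abreast of the rider's pointed tip. The white line is at the mark when jaw_index has x = 0 in this frame. It lies 12 to 24 mm in front of the clamped slide's white line. The rider occupies y 12..35 mm, up to z 35 mm.
- coupon: Copper coupon 36 x 24 x 5 mm, loose, lying flat on the fixture's base under the punch between low fences, clamped between the slide's nose and a rear stop. Origin at the centre of its underside (jig x 26, y 0, z 16 mm).
- mallet: T-shaped mallet, about 0.28 kg, standing on its white face, left or right of the fixture (swaps with the bottle). Origin: centre of that lower face; z along the head, up; handle points along -x. Head 62 mm tall: white nylon face 38 mm wide, z 0..15; steel middle 29 mm wide; yellow nylon face z 47..62. Centre of mass about 8 mm from the head's axis.
- mallet_grip (a point): Point on the centre line of the mallet's wooden handle, 38 mm from the head's axis, 31 mm above the white face: a good place to grip firmly, from above, across the mallet's y. The handle is flat-sided, 18 mm wide, 22 mm tall, from 17 to 112 mm from the head's axis (rubber end 20.5 mm wide).
- reagent_bottle: Bystander: round reagent bottle with a black cap, 52 mm wide, 94 mm tall, on the other side of the fixture from the mallet; origin at the centre of its underside.
- crucible: Bystander: white porcelain crucible, 39 mm wide, 28 mm tall, left of the fixture; origin at the centre of its underside.
- tweezers: Bystander: steel tweezers 122 x 13 x 9 mm lying right of the fixture, long axis its y; origin at the centre of the underside.

How it is judged:
By the outcome, as a careful person would: the job done as asked, in the order asked, and still so for the second after the job is handed in, while the arm keeps its last pose, push and grip.
It also fails if it takes over 58 s, if anything falls off the work surface, if the arm or the gripper's body presses on something with over 40 N, if the wrist force passes 120 N, or if a joint passes its speed limit or range.

## Working session

There is one attempt and no reset: what is moved stays moved. The work goes in short steps, Python scripts to look and compute and a tool call to move; the robot and the scene stay as the last step left them, time stands still between calls to the robot, and variables do not carry over. Pictures are saved under pics/ and viewed, at most 10 in all, crops included, and the job is handed in when it is done.

Besides the shell and the picture viewer there is one more tool, called after "Request:" as name(argument=value, ...), one argument or row to a line, values as JSON. jog_arm: Moves the arm, as the interface text tells. Shifts and turns lie within -1 to 1; 1 stands for 0.25 m of shift or 180 degrees of turn. Its arguments: {"type":"object","properties":{"increments":{"type":"array"},"force":{"type":"number"}},"required":["increments"]}

```bash
mkdir -p pics; cat > h.py <<'E'
import numpy as np, cv2
from scipy.spatial.transform import Rotation as R
from workcell import env,cams,ticket,spotter
def rot(q): q=np.array(q); return R.from_quat([q[1],q[2],q[3],q[0]]).as_matrix()
def att(a):
    a=np.array(a); return a if a.shape==(3,3) else rot(a)
def read(name):
    s=env.get_state(); c=cams.read_camera(name)
    K=(c['fx'],c['fy'],c['cx'],c['cy'])
    if name=='wrist':
        T=np.eye(4);T[:3,:3]=rot(s['orientation']);T[:3,3]=s['tcp_pos'];T=T@np.array(c['mount'])
        Rm,p=T[:3,:3],T[:3,3]
    else: Rm,p=att(c['attitude']),np.array(c['xyz'])
    return c['pixels'],(K,Rm,p)
def at_z(cam,uv,z):
    K,Rm,p=cam; d=Rm@np.array([(uv[0]-K[2])/K[0],(uv[1]-K[3])/K[1],1]); return p+d*(z-p[2])/d[2]
def proj(cam,X):
    K,Rm,p=cam; q=Rm.T@(np.array(X)-p); return np.array([K[0]*q[0]/q[2]+K[2],K[1]*q[1]/q[2]+K[3]])
def tri(obs):
    A=np.zeros((3,3));b=np.zeros(3)
    for cam,uv in obs:
        K,Rm,p=cam; d=Rm@np.array([(uv[0]-K[2])/K[0],(uv[1]-K[3])/K[1],1]); d/=np.linalg.norm(d); M=np.eye(3)-np.outer(d,d);A+=M;b+=M@p
    return np.linalg.solve(A,b)
def save(n,px): cv2.imwrite('pics/'+n+'.png',px[:,:,::-1])
E
python3 - <<'E'
from h import *
np.set_printoptions(precision=4,suppress=True)
Z=dict(jig=0,punch_top=.126,jaw_index=.027,jaw_grip=.033,rider=0,mallet=0,mallet_grip=.031,reagent_bottle=0,crucible=0,tweezers=0,coupon=.016)
s=env.get_state(); print(s)
cs={}
ims=[]
obs={}
for n in ('scene','top'):
    px,cam=read(n); ims.append(px);print(n,cam[2],cam[0])
    for k,z in Z.items():
        r=spotter.landmark_of(k,n)
        if r:
            print(n,k,np.round(r[0]['uv'],1),round(r[0]['conf'],2),at_z(cam,r[0]['uv'],z)); obs.setdefault(k,[]).append((cam,r[0]['uv']))
for k,o in obs.items():
    if len(o)==2: print('tri',k,tri(o))
save('a_scene',ims[0]);save('a_top',ims[1])
E
```

```text
{'clock': 0.0, 'joint_pos': array([-1.4146,  0.314 ,  0.045 ,  1.3036, -0.    ,  1.4312]), 'qvel': array([-0.0021, -0.0006, -0.0017,  0.0012,  0.0007, -0.0002]), 'tau': array([ -0.0008, -48.0629,  29.8531,   0.0193,  -0.0001,   0.    ]), 'tcp_pos': array([ 0.1675, -0.5495,  0.2304]), 'orientation': array([-0.0009,  0.9891,  0.1474, -0.    ]), 'wrist_force': array([-0.4152, -0.1762, -0.6181]), 'ft_torque': array([ 0.0276,  0.0443, -0.0148]), 'grip_force': 0.0, 'finger_gap': 0.08561123201939799}
scene [-0.2263  0.6716  0.8333] (478.0832743356885, 478.0832743356885, 257.46239997160137, 189.74323056483195)
scene jig [240.  210.6] 0.83 [0.5644 0.0246 0.    ]
scene punch_top [232.4 167.6] 0.53 [0.5946 0.0208 0.126 ]
scene jaw_index [243.8 201.2] 0.65 [0.5626 0.0116 0.027 ]
scene jaw_grip [266.4 214. ] 0.91 [0.4757 0.0084 0.033 ]
scene rider [231.3 171.6] 0.72 [ 0.7263 -0.0786  0.    ]
scene reagent_bottle [186.2 269.9] 0.75 [0.4814 0.2641 0.    ]
scene crucible [202.2 219.1] 0.57 [ 0.6057  0.1232 -0.    ]
scene tweezers [260.8 188. ] 0.54 [ 0.6027 -0.0882  0.    ]
scene coupon [235.9 201.1
[... 380 characters left out ...]
66 [0.6156 0.105  0.    ]
top mallet [382.4 206.7] 0.68 [ 0.4875 -0.3561  0.    ]
top mallet_grip [386.5 220.5] 0.96 [ 0.4474 -0.3574  0.031 ]
top reagent_bottle [171.8 211.3] 0.87 [0.4758 0.26   0.    ]
top crucible [222.3 165.4] 0.51 [0.6109 0.1121 0.    ]
top tweezers [286.2 171.8] 0.56 [ 0.5911 -0.0764  0.    ]
top coupon [256.4 169. ] 0.48 [0.5977 0.0112 0.016 ]
tri jig [ 0.5676  0.0154 -0.0074]
tri punch_top [0.5931 0.0204 0.1264]
tri jaw_index [0.5542 0.0216 0.0374]
tri jaw_grip [0.4867 0.0066 0.0256]
tri rider [0.5759 0.0726 0.1517]
tri reagent_bottle [0.4779 0.2624 0.001 ]
tri crucible [ 0.6139  0.115  -0.0102]
tri tweezers [ 0.5894 -0.0757  0.0136]
tri coupon [0.5986 0.0109 0.0062]
```

```bash
python3 - <<'E'
import cv2,numpy as np
t=cv2.imread('pics/a_top.png'); s=cv2.imread('pics/a_scene.png')
c=cv2.resize(t[110:270,140:440],None,fx=2.6,fy=2.6,interpolation=cv2.INTER_CUBIC)
cv2.imwrite('pics/a1.png',c)
E
```

```text
(no output)
```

View pics/a1.png

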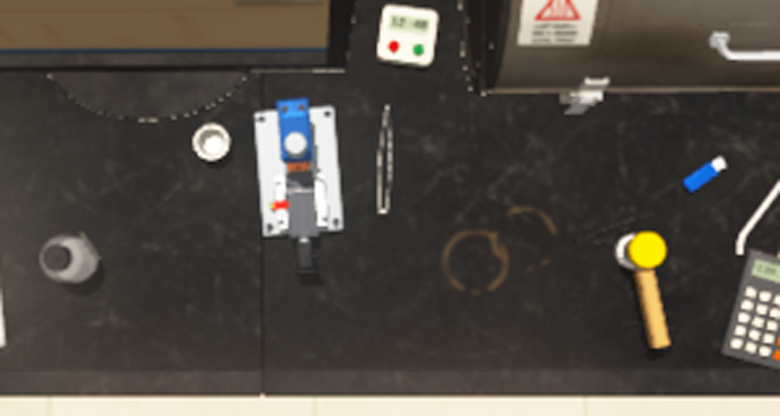

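The top view shows the fixture mid-left with its yaw a few degrees positive, punch head at crop (295,143), red rider at (278,206), and handle at (307,258). The mallet is on the right at (647,250) with its handle pointing towards the robot. Next I move above the mallet.

Request:
jog_arm(
  increments=[
    [[0.108, -0.0343, 0.01, 0, 0, 0, 0], [0.108, -0.0343, 0.01, 0, 0, 0, 0], [0.108, -0.0343, 0.01, 0, 0, 0, 0], [0.108, -0.0343, 0.01, 0, 0, 0, 0], [0.108, -0.0343, 0.01, 0, 0, 0, 0], [0.108, -0.0343, 0.01, 0, 0, 0, 0], [0.108, -0.0343, 0.01, 0, 0, 0, 0], [0.108, -0.0343, 0.01, 0, 0, 0, 0], [0.108, -0.0343, 0.01, 0, 0, 0, 0], [0.108, -0.0343, 0.01, 0, 0, 0, 0], [0.108, -0.0343, 0.01, 0, 0, 0, 0], [0.108, -0.0343, 0.01, 0, 0, 0, 0], [0, 0, 0, 0, 0, 0.035, 0], [0, 0, 0, 0, 0, 0, 0], [0, 0, 0, 0, 0, 0, 0]],
  ],
)

```text
clock: 2.7
tcp_pos: [0.4474, -0.3572, 0.2013]
orientation: [0.0, 0.996, 0.094, -0.0]
wrist_force: [-0.2, -0.6, 0.7]
finger_gap: 0.0853
grip_force: 0.0
```

```bash
python3 - <<'E'
from h import *
np.set_printoptions(precision=4,suppress=True)
s=env.get_state(); print(s['clock'],s['tcp_pos'],s['orientation'],s['joint_pos'])
px,cam=read('wrist'); save('b',px); print(cam[2])
for k,z in (('mallet',0),('mallet_grip',.031)):
    for r in spotter.landmark_of(k,'wrist')[:2]: print(k,r['uv'],r['conf'],at_z(cam,r['uv'],z))
E
```

```text
2.7 [ 0.4474 -0.3572  0.2013] [ 0.0001  0.9956  0.094  -0.0001] [-0.8138  0.3183 -0.0205  1.232  -0.0002  2.1395]
[ 0.5247 -0.3426  0.3439]
mallet [262.2, 120.8] 0.9 [ 0.4896 -0.3554  0.    ]
mallet_grip [259.3, 165.0] 0.81 [ 0.4507 -0.3596  0.031 ]
```

View pics/b.png

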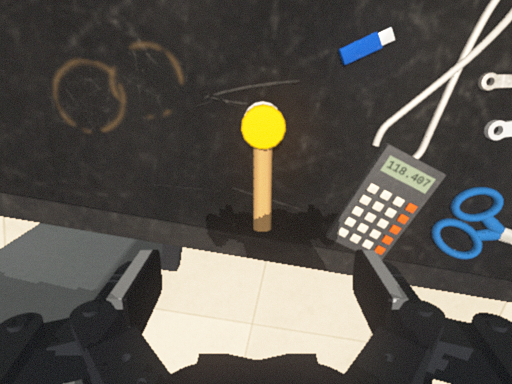

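The mallet's yellow face is at (264,128) and its handle runs straight down to (262,230), so it is nearly aligned with the tool x-axis.

```bash
python3 - <<'E'
from h import *
np.set_printoptions(precision=4,suppress=True)
px,cam=read('wrist')
h=px.astype(int)
hsv=cv2.cvtColor(px,cv2.COLOR_RGB2HSV)
m=(hsv[...,0]>22)&(hsv[...,0]<35)&(hsv[...,1]>200)&(hsv[...,2]>150)
v,u=np.nonzero(m);print(len(u)); head=at_z(cam,((u.min()+u.max())/2,(v.min()+v.max())/2),.062);print('head',head, u.min(),u.max(),v.min(),v.max())
P=[]
for row in range(156,212,4):
    g=h[row,235:290]; mm=(g[:,0]-g[:,2]>45)&(g[:,0]>100); c=np.nonzero(mm)[0]+235
    if len(c): P.append([*at_z(cam,(c.mean(),row),.042)[:2],len(c)])
P=np.array(P);print(P)
f=np.polyfit(P[:,0],P[:,1],1);yaw=np.arctan(f[0]);print('yaw',np.degrees(yaw),'axis y at head x',np.polyval(f,head[0]))
print('grip',head[:2]-.038*np.array([np.cos(yaw),np.sin(yaw)]), np.polyval(f,head[0]-.038*np.cos(yaw)))
px,cam=read('top')
hsv=cv2.cvtColor(px,cv2.COLOR_RGB2HSV)
m=(hsv[...,0]>22)&(hsv[...,0]<35)&(hsv[...,1]>200)&(hsv[...,2]>150); m[:, :300]=0
v,u=np.nonzero(m);print('top head',at_z(cam,(u.mean(),v.mean()),.062),len(u))
E
```

```text
1479
head [ 0.4914 -0.3547  0.062 ] 241 284 105 147
[[ 0.4619 -0.3603 19.    ]
 [ 0.4582 -0.361  19.    ]
 [ 0.4544 -0.3618 19.    ]
 [ 0.4506 -0.3625 19.    ]
 [ 0.4468 -0.3632 19.    ]
 [ 0.443  -0.364  19.    ]
 [ 0.4391 -0.3647 19.    ]
 [ 0.4352 -0.3655 19.    ]
 [ 0.4313 -0.3662 19.    ]
 [ 0.4273 -0.367  19.    ]
 [ 0.4233 -0.3678 19.    ]
 [ 0.4192 -0.3681 18.    ]
 [ 0.4151 -0.3689 18.    ]
 [ 0.4111 -0.3697 18.    ]]
yaw 10.443469964115172 axis y at head x -0.35499810274272675
grip [ 0.454  -0.3616] -0.36188618501661596
top head [ 0.6409 -0.3118  0.062 ] 323
```

Request:
jog_arm(
  increments=[
    [[0.0164, 0.0224, 0.05, 0, 0, 0.002, 0], [0, 0, 0.1, 0, 0, 0, 0], [0, 0, 0.12, 0, 0, 0, 0], [0, 0, 0.12, 0, 0, 0, 0], [0, 0, 0.12, 0, 0, 0, 0], [0, 0, 0.12, 0, 0, 0, 0], [0, 0, 0.08, 0, 0, 0, 0], [0, 0, 0.047, 0, 0, 0, 0], [0, 0, 0, 0, 0, 0, 120], [0, 0, 0, 0, 0, 0, 255], [0, 0, 0, 0, 0, 0, 255], [0, 0, 0, 0, 0, 0, 255], [0, 0, 0, 0, 0, 0, 255], [0, 0, 0, 0, 0, 0, 255], [0, 0, 0, 0, 0, 0, 255], [0, 0, 0, 0, 0, 0, 255]],
  ],
  force=110,
)

```text
clock: 4.55
tcp_pos: [0.4533, -0.3625, 0.0134]
orientation: [0.001, 0.996, 0.09, 0.001]
wrist_force: [-0.8, 1.0, 6.8]
finger_gap: 0.0161
grip_force: 107.0
```

Request:
jog_arm(
  increments=[
    [[0, 0, -0.04, 0, 0, 0, 255], [0, 0, -0.08, 0, 0, 0, 255], [0, 0, -0.12, 0, 0, 0, 255], [0, 0, -0.12, 0, 0, 0, 255], [0, 0, -0.12, 0, 0, 0, 255], [0, 0, -0.12, 0, 0, 0, 255], [0, 0, -0.12, 0, 0, 0, 255], [0, 0, -0.08, 0, 0, 0, 255], [0.0253, -0.1, 0, 0, 0, 0, 255], [0.0253, -0.1, 0, 0, 0, 0, 255], [0.0253, -0.1, 0, 0, 0, 0, 255], [0.0253, -0.1, 0, 0, 0, 0, 255], [0.0253, -0.1, 0, 0, 0, 0, 255], [0.0253, -0.1, 0, 0, 0, 0, 255], [0.0253, -0.1, 0, 0, 0, 0, 255], [0.0253, -0.1, 0, 0, 0, 0, 255], [0.0253, -0.1, 0, 0, 0, 0, 255], [0.0253, -0.1, 0, 0, 0, 0, 255], [0.0253, -0.1, 0, 0, 0, 0, 255], [0.0253, -0.1, 0, 0, 0, 0, 255]],
  ],
)

```text
clock: 6.55
tcp_pos: [0.4731, -0.052, 0.2121]
orientation: [-0.0, 0.996, 0.09, -0.0]
wrist_force: [0.2, -0.4, -3.5]
finger_gap: 0.0162
grip_force: 107.5
```

```bash
python3 - <<'E'
from h import *
np.set_printoptions(precision=4,suppress=True)
s=env.get_state(); print(s['clock'],s['tcp_pos'],s['orientation'],s['finger_gap'],s['wrist_force'],s['ft_torque'])
px,cam=read('wrist'); save('c',px)
for k,z in dict(jig=0,punch_top=.126,jaw_index=.027,jaw_grip=.033,rider=0).items():
    for r in spotter.landmark_of(k,'wrist')[:2]: print(k,np.round(r['uv'],1),r['conf'],at_z(cam,r['uv'],z))
E
```

```text
6.55 [ 0.4731 -0.052   0.2121] [-0.      0.996   0.0896 -0.0004] 0.016221989212239645 [ 0.1574 -0.3721 -3.536 ] [-0.0238  0.0466 -0.0131]
jig [204.9  51.8] 0.86 [0.5702 0.0175 0.    ]
jaw_grip [193.4 140.1] 0.62 [0.4871 0.0129 0.033 ]
```

View pics/c.png

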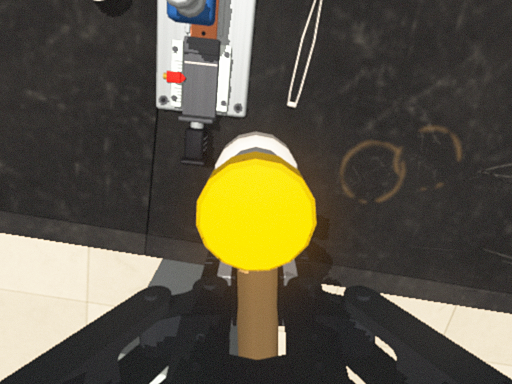

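```bash
python3 - <<'E'
from h import *
np.set_printoptions(precision=4,suppress=True)
px,cam=read('wrist')
hsv=cv2.cvtColor(px,cv2.COLOR_RGB2HSV)
m=((hsv[...,0]>22)&(hsv[...,0]<35)&(hsv[...,1]>200)&(hsv[...,2]>150)).astype(np.uint8)
n,l,st,ce=cv2.connectedComponentsWithStats(m);i=1+np.argmax(st[1:,4]);x,y,w,h,_=st[i];print(st[i])
hd=at_z(cam,(x+w/2-.5,y+h/2-.5),.2607);s=env.get_state();print('head',hd,'in tool',rot(s['orientation']).T@(hd-s['tcp_pos']))
a=at_z(cam,(157,108),.016);b=at_z(cam,(243,116),.016);print(a,b,np.linalg.norm(a-b),np.degrees(np.arctan2(a[0]-b[0],a[1]-b[1])), (a+b)/2)
for uv,z in [((200,65),.027),((186,78),.035),((204,38),.027)]: print(uv,at_z(cam,uv,z))
cv2.imwrite('pics/c2.png',cv2.resize(px[0:170,140:265,::-1],None,fx=3.5,fy=3.5,interpolation=cv2.INTER_CUBIC))
# top cam blue frame + punch
px,cam=read('top')
for r in spotter.landmark_of('punch_top','top')[:1]: print(at_z(cam,r['uv'],.126),r['conf'])
px,cam=read('scene')
for r in spotter.landmark_of('punch_top','scene')[:1]: print(at_z(cam,r['uv'],.126),r['conf'])
E
```

```text
[  196   153   121   117 10735]
head [ 0.5143 -0.0463  0.2607] in tool [ 0.0414 -0.0003 -0.0486]
[0.5099 0.0533 0.016 ] [ 0.5175 -0.0323  0.016 ] 0.08593207217158041 -5.064464672022648 [0.5137 0.0105 0.016 ]
(200, 65) [0.5572 0.0145 0.027 ]
(186, 78) [0.5437 0.0243 0.035 ]
(204, 38) [0.5807 0.0138 0.027 ]
[0.5877 0.0202 0.126 ] 0.59
[0.5892 0.0212 0.126 ] 0.61
```

View pics/c2.png

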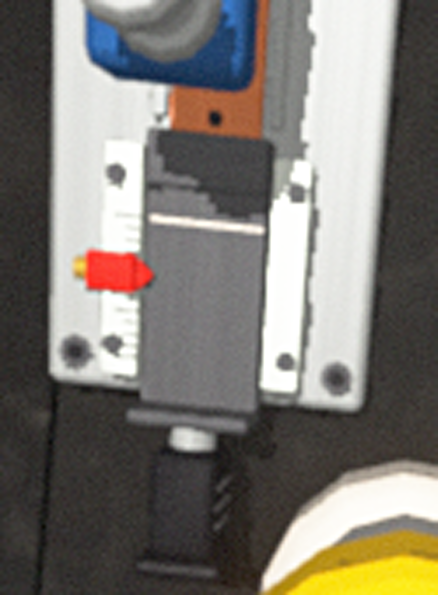

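The held mallet's head axis is about 40 mm ahead of the TCP. In the crop the white line lies at (208,223) and the rider tip at (153,274). Next I move above the punch.

Request:
jog_arm(
  increments=[
    [[0.0726, -0.0395, 0, 0, 0, 0, 255], [0.0726, -0.0395, 0, 0, 0, 0, 255], [0.0726, -0.0395, 0, 0, 0, 0, 255], [0.0726, -0.0395, 0, 0, 0, 0, 255], [0.0726, -0.0395, 0, 0, 0, 0, 255], [0, 0, 0.08, 0, 0, 0, 255], [0, 0, 0.08, 0, 0, 0, 255], [0, 0, 0, 0, 0, 0, 255]],
  ],
)

```text
clock: 7.9
tcp_pos: [0.5522, 0.0116, 0.169]
orientation: [-0.001, 0.996, 0.09, -0.003]
wrist_force: [-0.5, 0.4, -2.7]
finger_gap: 0.0162
grip_force: 107.8
```

```bash
python3 - <<'E'
from h import *
np.set_printoptions(precision=4,suppress=True)
s=env.get_state(); print(s['clock'],s['tcp_pos'],s['orientation'])
px,cam=read('scene'); 
hd=s['tcp_pos']+rot(s['orientation'])@[.040,0,.0134]
print('white face centre',hd,proj(cam,hd),'punch est',proj(cam,[.593,.020,.126]),'top yellow',proj(cam,hd+[0,0,.062]))
for r in spotter.landmark_of('punch_top','scene')[:1]: print(r['uv'],r['conf'],at_z(cam,r['uv'],.126))
cv2.imwrite('pics/d.png',cv2.resize(px[100:250,170:320,::-1],None,fx=4,fy=4,interpolation=cv2.INTER_CUBIC))
E
```

```text
7.9 [0.5522 0.0116 0.169 ] [-0.0006  0.996   0.0895 -0.0029]
white face centre [0.5915 0.0188 0.1554] [233.3749 158.4075] punch est [233.0353 167.7373] top yellow [232.526 137.741]
[233.4, 170.8] 0.69 [0.5814 0.0284 0.126 ]
```

View pics/d.png

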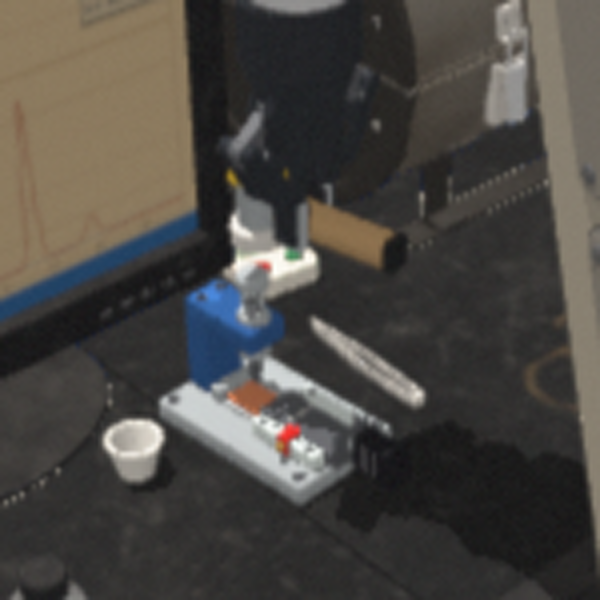

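The white face at crop (252,245) sits right above the punch head at (254,272). Now the strike.

Request:
jog_arm(
  increments=[
    [[0.002, -0.003, -0.06, 0, 0, 0, 255], [0, 0, -0.06, 0, 0, 0, 255], [0, 0, 0, 0, 0, 0, 255], [0, 0, 0.05, 0, 0, 0, 255], [0, 0, 0.088, 0, 0, 0, 255], [0, 0, 0.088, 0, 0, 0, 255], [0, 0, 0.084, 0, 0, 0, 255]],
  ],
)

```text
clock: 8.7
tcp_pos: [0.5537, 0.0123, 0.1227]
orientation: [-0.0, 0.996, 0.09, -0.001]
wrist_force: [-18.6, 0.3, 37.7]
finger_gap: 0.0161
grip_force: 114.3
```

Request:
jog_arm(
  increments=[
    [[0, 0, -0.08, 0, 0, 0, 255], [0, 0, -0.1, 0, 0, 0, 255], [0, 0, -0.1, 0, 0, 0, 255], [0, 0, -0.08, 0, 0, 0, 255], [-0.0475, 0.1003, 0, 0, 0, 0, 255], [-0.0475, 0.1003, 0, 0, 0, 0, 255], [-0.0475, 0.1003, 0, 0, 0, 0, 255], [-0.0475, 0.1003, 0, 0, 0, 0, 255], [-0.0475, 0.1003, 0, 0, 0, 0, 255], [-0.0475, 0.1003, 0, 0, 0, 0, 255], [-0.0475, 0.1003, 0, 0, 0, 0, 255], [-0.0475, 0.1003, 0, 0, 0, 0, 255], [-0.0475, 0.1003, 0, 0, 0, 0, 255], [-0.0475, 0.1003, 0, 0, 0, 0, 255], [-0.0475, 0.1003, 0, 0, 0, 0, 255], [-0.0475, 0.1003, 0, 0, 0, 0, 255], [-0.0475, 0.1003, 0, 0, 0, 0, 255], [-0.0475, 0.1003, 0, 0, 0, 0, 255], [0, 0, 0, 0, 0, 0, 255]],
  ],
)

```text
clock: 10.6
tcp_pos: [0.4523, -0.3657, 0.2125]
orientation: [0.0, 0.996, 0.088, -0.001]
wrist_force: [0.4, 1.1, -2.5]
finger_gap: 0.0159
grip_force: 109.4
```

```bash
python3 - <<'E'
from h import *
np.set_printoptions(precision=4,suppress=True)
s=env.get_state(); print(s['clock'],s['tcp_pos'],s['orientation'],s['wrist_force'])
px,cam=read('wrist'); save('e_w',px)
hsv=cv2.cvtColor(px,cv2.COLOR_RGB2HSV)
m=((hsv[...,0]>22)&(hsv[...,0]<35)&(hsv[...,1]>200)&(hsv[...,2]>150)).astype(np.uint8)
n,l,st,ce=cv2.connectedComponentsWithStats(m);i=1+np.argmax(st[1:,4]);print(st[i])
px,cam=read('scene'); 
for r in spotter.landmark_of('punch_top','scene')[:1]: print(r['uv'],r['conf'],at_z(cam,r['uv'],.126))
px,cam=read('top')
for k,z in dict(jig=0,punch_top=.126,jaw_index=.027,jaw_grip=.033).items():
  for r in spotter.landmark_of(k,'top')[:1]: print(k,r['uv'],r['conf'],at_z(cam,r['uv'],z))
E
```

```text
10.6 [ 0.4523 -0.3657  0.2125] [ 0.      0.9962  0.0876 -0.0007] [ 0.4324  1.1357 -2.4578]
[  197   157   121   120 10998]
[233.4, 169.1] 0.57 [0.5875 0.0234 0.126 ]
jig [255.7, 169.2] 0.74 [0.5992 0.0134 0.    ]
punch_top [250.7, 167.7] 0.38 [0.5875 0.0249 0.126 ]
jaw_index [255.6, 184.9] 0.89 [0.5504 0.0135 0.027 ]
jaw_grip [256.2, 206.6] 0.8 [0.4878 0.0118 0.033 ]
```

Request:
jog_arm(
  increments=[
    [[0, 0, 0.06, 0, 0, 0, 255], [0, 0, 0.1, 0, 0, 0, 255], [0, 0, 0.12, 0, 0, 0, 255], [0, 0, 0.12, 0, 0, 0, 255], [0, 0, 0.12, 0, 0, 0, 255], [0, 0, 0.12, 0, 0, 0, 255], [0, 0, 0.08, 0, 0, 0, 255], [0, 0, 0.04, 0, 0, 0, 255], [0, 0, 0.02, 0, 0, 0, 255], [0, 0, 0.01, 0, 0, 0, 255], [0, 0, 0, 0, 0, 0, 255]],
  ],
)

```text
clock: 12.1
tcp_pos: [0.4543, -0.3632, 0.0179]
orientation: [0.001, 0.996, 0.09, 0.0]
wrist_force: [0.0, -0.8, -1.9]
finger_gap: 0.0163
grip_force: 109.5
```

Request:
jog_arm(
  increments=[
    [[0, 0, 0.006, 0, 0, 0, 255], [0, 0, 0.006, 0, 0, 0, 255], [0, 0, 0, 0, 0, 0, 255]],
  ],
)

```text
clock: 12.4
tcp_pos: [0.4538, -0.3629, 0.0144]
orientation: [0.0, 0.996, 0.09, 0.0]
wrist_force: [-0.7, -0.1, -2.9]
finger_gap: 0.0163
grip_force: 109.5
```

Request:
jog_arm(
  increments=[
    [[0, 0, 0.006, 0, 0, 0, 255], [0, 0, 0, 0, 0, 0, 255]],
  ],
)

```text
clock: 12.6
tcp_pos: [0.4536, -0.3627, 0.0125]
orientation: [-0.0, 0.996, 0.09, -0.0]
wrist_force: [-0.5, -0.1, -2.5]
finger_gap: 0.0163
grip_force: 109.5
```

Request:
jog_arm(
  increments=[
    [[0, 0, 0.005, 0, 0, 0, 255], [0, 0, 0, 0, 0, 0, 255]],
  ],
)

```text
clock: 12.8
tcp_pos: [0.4536, -0.3628, 0.012]
orientation: [0.0, 0.996, 0.09, 0.0]
wrist_force: [-2.5, 1.6, 3.4]
finger_gap: 0.0162
grip_force: 110.5
```

Request:
jog_arm(
  increments=[
    [[0, 0, 0, 0, 0, 0, 200], [0, 0, 0, 0, 0, 0, 150], [0, 0, 0, 0, 0, 0, 80], [0, 0, 0, 0, 0, 0, 0], [0, 0, 0, 0, 0, 0, 0], [0, 0, -0.04, 0, 0, 0, 0], [0, 0, -0.1, 0, 0, 0, 0], [0, 0, -0.14, 0, 0, 0, 0], [0, 0, -0.14, 0, 0, 0, 0], [0, 0, -0.14, 0, 0, 0, 0], [0, 0, -0.14, 0, 0, 0, 0], [0, 0, -0.08, 0, 0, 0, 0], [0, 0, 0, 0, 0, 0, 0]],
  ],
)

```text
clock: 14.1
tcp_pos: [0.4551, -0.3642, 0.2109]
orientation: [0.003, 0.996, 0.09, 0.002]
wrist_force: [0.2, -0.1, 0.7]
finger_gap: 0.085
grip_force: 0.0
```

```bash
python3 - <<'E'
from h import *
np.set_printoptions(precision=4,suppress=True)
s=env.get_state(); print(s['clock'],s['tcp_pos'],s['orientation'],s['joint_pos'])
px,cam=read('wrist'); save('f',px)
E
```

```text
14.1 [ 0.4551 -0.3642  0.2109] [0.003  0.996  0.0897 0.0023] [-0.8125  0.3283  0.0172  1.2521 -0.      2.1495]
```

View pics/f.png

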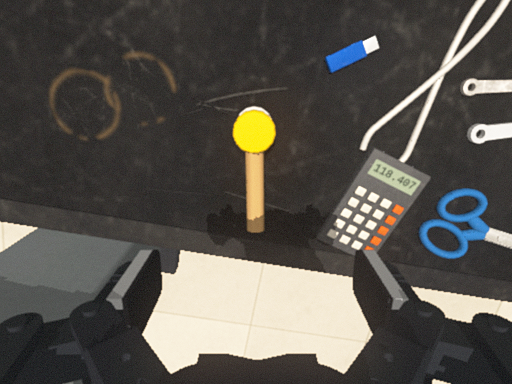

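The mallet is standing again on its white face at (254,131). Now to the clamp handle.

Request:
jog_arm(
  increments=[
    [[0.0172, -0.1026, 0, 0, 0, 0, 0], [0.0172, -0.1026, 0, 0, 0, 0, 0], [0.0172, -0.1026, 0, 0, 0, 0, 0], [0.0172, -0.1026, 0, 0, 0, 0, 0], [0.0172, -0.1026, 0, 0, 0, 0, 0], [0.0172, -0.1026, 0, 0, 0, 0, 0], [0.0172, -0.1026, 0, 0, 0, 0, 0], [0.0172, -0.1026, 0, 0, 0, 0, 0], [0.0172, -0.1026, 0, 0, 0, 0, 0], [0.0172, -0.1026, 0, 0, 0, 0, 0], [0.0172, -0.1026, 0, 0, 0, 0, 0], [0.0172, -0.1026, 0, 0, 0, 0, 0], [0.0172, -0.1026, 0, 0, 0, 0, 0], [0.0172, -0.1026, 0, 0, 0, 0, 0], [0, 0, 0, 0, 0, 0.029, 0], [0, 0, 0, 0, 0, 0, 0], [0, 0, 0, 0, 0, 0, 0]],
  ],
)

```text
clock: 15.85
tcp_pos: [0.4481, 0.0014, 0.2053]
orientation: [-0.0, 0.999, 0.045, -0.001]
wrist_force: [-0.3, -0.6, -0.3]
finger_gap: 0.0855
grip_force: 0.0
```

```bash
python3 - <<'E'
from h import *
np.set_printoptions(precision=4,suppress=True)
s=env.get_state(); print(s['clock'],s['tcp_pos'],s['orientation'],s['joint_pos'])
px,cam=read('wrist'); save('g',px)
for k,z in dict(jig=0,punch_top=.126,jaw_index=.027,jaw_grip=.033,rider=0).items():
    for r in spotter.landmark_of(k,'wrist')[:2]: print(k,np.round(r['uv'],1),r['conf'],at_z(cam,r['uv'],z))
cv2.imwrite('pics/g2.png',cv2.resize(px[0:170,150:350,::-1],None,fx=3.5,fy=3.5,interpolation=cv2.INTER_CUBIC))
E
```

```text
15.85 [0.4481 0.0014 0.2053] [-0.0001  0.999   0.0452 -0.0009] [-0.1762  0.0806 -0.3087  1.1832 -0.0002  2.875 ]
jig [251.   30.6] 0.58 [0.5732 0.018  0.    ]
jaw_index [251.   45.1] 0.85 [0.5579 0.0162 0.027 ]
jaw_grip [248.1 128.5] 0.59 [0.4847 0.0126 0.033 ]
rider [253.9  33.4] 0.2 [0.571 0.015 0.   ]
```

View pics/g2.png

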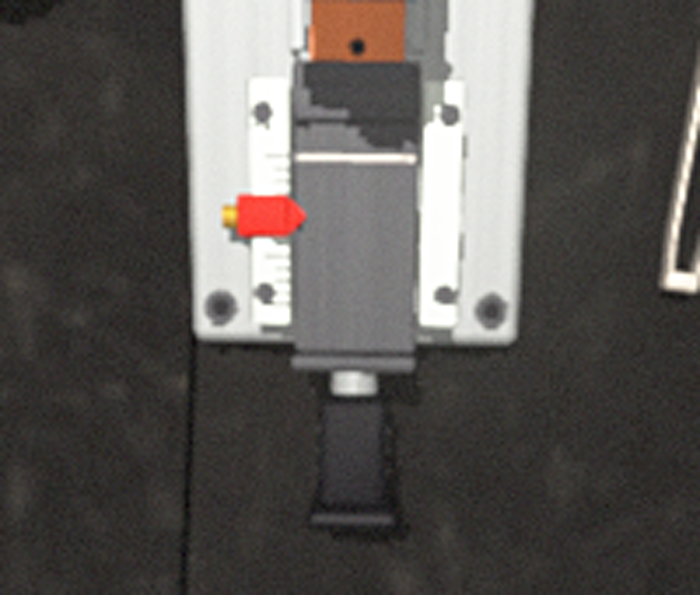

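The line is at crop (357,158), the rider tip at (305,216), and the handle block spans columns 322–385 and rows 400–515.

```bash
python3 - <<'E'
from h import *
np.set_printoptions(precision=4,suppress=True)
s=env.get_state(); px,cam=read('wrist')
f=lambda c,r:(150+c/3.5,r/3.5)
a=at_z(cam,f(297,158),.027);b=at_z(cam,f(415,160),.027);print('line',a,b,np.degrees(np.arctan2(a[0]-b[0],a[1]-b[1])),np.linalg.norm(a-b))
for z in (.027,.031,.035): print('tip',z,at_z(cam,f(305,216),z))
print('handle rear',at_z(cam,f(353,402),.047),'front flange rear edge',at_z(cam,f(353,516),.05), at_z(cam,f(312,470),.047))
print('L/R',at_z(cam,f(324,450),.047),at_z(cam,f(386,450),.047))
# base edges
l1=at_z(cam,f(185,20),.016);l2=at_z(cam,f(194,320),.016);r1=at_z(cam,f(531,20),.016);r2=at_z(cam,f(519,320),.016);print(l1,l2,r1,r2)
M=np.linalg.inv(np.r_[np.c_[rot(s['orientation']),s['tcp_pos']],[[0,0,0,1]]])
d=np.array([0.4857,.0115,.014])-s['tcp_pos']
cam2=(cam[0],cam[1],cam[2]+d); print('line would be at',proj(cam2,(a+b)/2),proj(cam2,at_z(cam,f(305,216),.03)))
E
```

```text
line [0.5576 0.0299 0.027 ] [ 0.5598 -0.0002  0.027 ] -4.1907942662111255 0.03023363249496771
tip 0.027 [0.5439 0.0269 0.027 ]
tip 0.031 [0.5437 0.0267 0.031 ]
tip 0.035 [0.5435 0.0264 0.035 ]
handle rear [0.4996 0.0104 0.047 ] front flange rear edge [0.4709 0.008  0.05  ] [0.4814 0.0196 0.047 ]
L/R [0.4869 0.0169 0.047 ] [0.4883 0.0009 0.047 ]
[0.5886 0.0615 0.016 ] [0.515  0.0562 0.016 ] [ 0.5965 -0.0268  0.016 ] [ 0.523  -0.0331  0.016 ]
line would be at [264.4642  98.6305] [229.9905 136.4328]
```

Request:
jog_arm(
  increments=[
    [[0.0755, -0.0084, 0, 0, 0, 0, 0], [0.0755, -0.0084, 0, 0, 0, 0, 0], [0, 0, 0.05, 0, 0, 0.0035, 0], [0, 0, 0.1, 0, 0, 0, 0], [0, 0, 0.12, 0, 0, 0, 0], [0, 0, 0.12, 0, 0, 0, 0], [0, 0, 0.12, 0, 0, 0, 0], [0, 0, 0.12, 0, 0, 0, 0], [0, 0, 0.09, 0, 0, 0, 0], [0, 0, 0.04, 0, 0, 0, 0], [0, 0, 0, 0, 0, 0, 0]],
  ],
)

```text
clock: 17.3
tcp_pos: [0.4849, 0.0089, 0.0152]
orientation: [-0.0, 0.999, 0.039, -0.001]
wrist_force: [-0.0, 0.0, 0.1]
finger_gap: 0.0854
grip_force: 0.0
```

```bash
python3 - <<'E'
from h import *
np.set_printoptions(precision=4,suppress=True)
s=env.get_state(); print(s['tcp_pos'],s['orientation'],s['wrist_force'])
px,cam=read('wrist'); save('k',px)
for k,z in dict(jaw_index=.027,jaw_grip=.033,rider=0).items():
    for r in spotter.landmark_of(k,'wrist')[:2]: print(k,np.round(r['uv'],1),r['conf'],at_z(cam,r['uv'],z))
E
```

```text
[0.4849 0.0089 0.0152] [-0.0002  0.9993  0.0386 -0.0014] [-0.0025  0.0396  0.0522]
jaw_index [251.   96.6] 0.87 [0.5583 0.0166 0.027 ]
jaw_grip [251.1 270.2] 0.59 [0.4868 0.0113 0.033 ]
```

View pics/k.png

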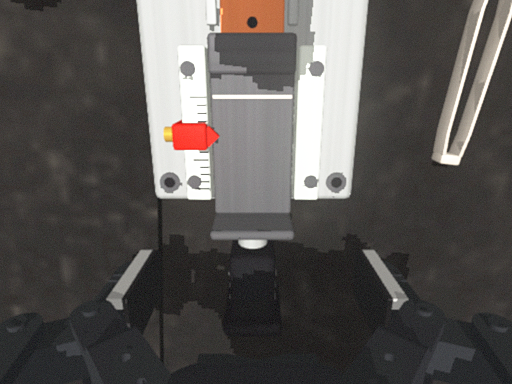

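The line is at row 97 across columns 212–292, the rider tip at (219,136), and the handle lies between the open pads. Closing now.

Request:
jog_arm(
  increments=[
    [[0, 0, 0, 0, 0, 0, 120], [0, 0, 0, 0, 0, 0, 200], [0, 0, 0, 0, 0, 0, 255], [0, 0, 0, 0, 0, 0, 255], [0, 0, 0, 0, 0, 0, 255], [0, 0, 0, 0, 0, 0, 255], [0, 0, 0, 0, 0, 0, 255], [0, 0, 0, 0, 0, 0, 255]],
  ],
  force=70,
)

```text
clock: 18.3
tcp_pos: [0.4859, 0.0109, 0.0167]
orientation: [-0.002, 0.999, 0.039, 0.0]
wrist_force: [-1.2, 7.7, 5.5]
finger_gap: 0.0167
grip_force: 68.5
```

```bash
cat > m.py <<'E'
from h import *
np.set_printoptions(precision=4,suppress=True)
s=env.get_state(); print(s['clock'],s['tcp_pos'],s['orientation'],s['wrist_force'],s['finger_gap'])
px,cam=read('wrist'); p=px.astype(int); save('m%.2f'%s['clock'],px)
red=(p[...,0]>150)&(p[...,1]<70)&(p[...,2]<70)
v,u=np.nonzero(red); um=u.max(); vt=v[u>=um-2].mean(); print('tip',um,vt)
g=p.min(2)
rows=[]
for c in range(228,282,3):
    col=g[40:200,c].astype(float); r=np.argmax(col[25:])+25; w=np.clip(col[r-3:r+4]-90,0,None); rows.append((c,40+r+(w*np.arange(-3,4)).sum()/w.sum()))
rows=np.array(rows); rows=rows[abs(rows[:,1]-np.median(rows[:,1]))<3]
fit=np.polyfit(rows[:,0],rows[:,1],1); print('line row',np.median(rows[:,1]),'slope',fit[0],'at tip col',np.polyval(fit,um))
L=at_z(cam,(252,np.polyval(fit,252)),.027)
a=at_z(cam,(220,np.polyval(fit,220)),.027);b=at_z(cam,(284,np.polyval(fit,284)),.027)
y=np.arctan2(b[0]-a[0],a[1]-b[1]);print('yaw',np.degrees(y), 'cam x',cam[2][0])
for z in (.027,.031,.035): print(z,'line ahead of tip mm',1e3*np.dot((L-at_z(cam,(um,vt),z))[:2],[np.cos(y),np.sin(y)]))
E
python3 m.py
```

```text
18.3 [0.4859 0.0109 0.0167] [-0.002   0.9992  0.0393  0.0003] [-1.1542  7.6666  5.5249] 0.016720244032711076
tip 223 137.0
line row 99.03773222256646 slope 0.004483843859796283 at tip col 98.80130074720466
yaw 4.299281308031452 cam x 0.5642034308891479
0.027 line ahead of tip mm 14.761173699139523
0.031 line ahead of tip mm 14.141198015577961
0.035 line ahead of tip mm 13.521222332016402
```

Request:
jog_arm(
  increments=[
    [[0, -0.007, 0, 0, 0, 0, 255], [-0.012, 0, 0, 0, 0, 0, 255], [-0.012, 0, 0, 0, 0, 0, 255], [-0.012, 0, 0, 0, 0, 0, 255], [-0.012, 0, 0, 0, 0, 0, 255], [-0.008, 0, 0, 0, 0, 0, 255], [0, 0, 0, 0, 0, 0, 255], [0, 0, 0, 0, 0, 0, 255], [0, 0, 0, 0, 0, 0, 255]],
  ],
)

```text
clock: 19.25
tcp_pos: [0.4743, 0.01, 0.0167]
orientation: [-0.001, 0.999, 0.039, 0.002]
wrist_force: [6.9, 4.4, -2.2]
finger_gap: 0.0171
grip_force: 68.3
```

```bash
python3 m.py
```

```text
19.25 [0.4743 0.01   0.0167] [-0.0007  0.9992  0.0389  0.0023] [ 6.9025  4.4474 -2.1864] 0.0171035822350917
tip 222 106.0
line row 98.61794611082868 slope 0.008426543129180942 at tip col 98.49772895339164
yaw 4.021820773126607 cam x 0.5520146985646531
0.027 line ahead of tip mm 2.8237171496781364
0.031 line ahead of tip mm 2.582689051211787
0.035 line ahead of tip mm 2.3416609527454377
```

Request:
jog_arm(
  increments=[
    [[-0.006, -0.003, 0, 0, 0, 0, 255], [-0.005, 0, 0, 0, 0, 0, 255], [0, 0, 0, 0, 0, 0, 255], [0, 0, 0, 0, 0, 0, 255], [0, 0, 0, 0, 0, 0, 255], [0, 0, 0, 0, 0, 0, 255]],
  ],
)

```text
clock: 19.9
tcp_pos: [0.4719, 0.0098, 0.0167]
orientation: [0.0, 0.999, 0.039, 0.003]
wrist_force: [6.7, 1.7, -3.5]
finger_gap: 0.017
grip_force: 68.5
```

```bash
python3 m.py; cp pics/m*.png /tmp/; ls pics | grep ^m
```

```text
19.9 [0.4719 0.0098 0.0167] [0.     0.9992 0.0387 0.0026] [ 6.6749  1.6824 -3.5437] 0.016987827772462032
tip 222 101.0
line row 98.61753908547325 slope 0.0014358046000536827 at tip col 98.69673729880105
yaw 4.378945949796082 cam x 0.5495582912315277
0.027 line ahead of tip mm 0.8631302447027276
0.031 line ahead of tip mm 0.683479566359779
0.035 line ahead of tip mm 0.5038288880168305
m18.30.png
m19.25.png
m19.90.png
```

Request:
jog_arm(
  increments=[
    [[-0.003, 0, 0, 0, 0, 0, 255], [0, 0, 0, 0, 0, 0, 255], [0, 0, 0, 0, 0, 0, 255], [0, 0, 0, 0, 0, 0, 255], [0, 0, 0, 0, 0, 0, 255]],
  ],
)

```text
clock: 20.45
tcp_pos: [0.4712, 0.0098, 0.0167]
orientation: [0.0, 0.999, 0.039, 0.003]
wrist_force: [8.2, 1.6, -3.8]
finger_gap: 0.0167
grip_force: 68.5
```

```bash
cat >> m.py <<'E'
ys=[(c,*np.nonzero(red[:,c])[0][[0,-1]]) for c in range(um-12,um+1)]; print([(int(c),(a+b)/2) for c,a,b in ys])
cv2.imwrite('pics/z.png',cv2.resize(px[70:130,160:300,::-1],None,fx=5.5,fy=5.5,interpolation=cv2.INTER_CUBIC))
E
python3 m.py
```

```text
20.45 [0.4712 0.0098 0.0167] [0.     0.9992 0.0387 0.0026] [ 8.2491  1.586  -3.7721] 0.01665885447563837
tip 221 96.5
line row 98.60608243297318 slope 0.007138162848639694 at tip col 98.53075209390838
yaw 4.065262721742649 cam x 0.5488483712958434
0.027 line ahead of tip mm -0.7581407937477218
0.031 line ahead of tip mm -0.8890049942205627
0.035 line ahead of tip mm -1.019869194693404Traceback (most recent call last):
  File "m.py", line 17, in <module>
    ys=[(c,*np.nonzero(red[:,c])[0][[0,-1]]) for c in range(um-12,um+1)]; print([(int(c),(a+b)/2) for c,a,b in ys])
            ~~~~~~~~~~~~~~~~~~~~~~~^^^^^^^^
IndexError: index 0 is out of bounds for axis 0 with size 0
```

```bash
python3 - <<'E'
t=open('m.py').read()
t=t.replace("red=(p[...,0]>150)&(p[...,1]<70)&(p[...,2]<70)","red=(p[...,0]-np.maximum(p[...,1],p[...,2])>60)&(p[...,1]<p[...,2]+40); n,lb,st,_=cv2.connectedComponentsWithStats(red[:,:240].astype(np.uint8)); red=np.zeros_like(red); red[:,:240]=lb==1+np.argmax(st[1:,4])")
t=t.replace("u>=um-2].mean()","u>=um-1].mean()")
open('m.py','w').write(t)
E
python3 m.py
python3 - <<'E'
import cv2,numpy as np,glob
for f in sorted(glob.glob('pics/m*.png')):
    p=cv2.imread(f)[:,:,::-1].astype(int);red=(p[...,0]-np.maximum(p[...,1],p[...,2])>60)&(p[...,1]<p[...,2]+40);n,lb,st,ce=cv2.connectedComponentsWithStats(red[:,:240].astype(np.uint8));i=1+np.argmax(st[1:,4]);print(f,st[i],ce[i])
E
```

```text
20.5 [0.4713 0.0098 0.0168] [0.     0.9992 0.0387 0.0026] [ 8.9718  2.586  -3.5737] 0.01703836248641844
tip 222 98.7
line row 98.59800110857063 slope 0.007331589950514968 at tip col 98.49854683659073
yaw 4.0549436236012255 cam x 0.548866470557692
0.027 line ahead of tip mm 0.0753604113150812
0.031 line ahead of tip mm -0.08004409211061665
0.035 line ahead of tip mm -0.23544859553642533
[(210, np.float64(98.5)), (211, np.float64(99.5)), (212, np.float64(98.5)), (213, np.float64(98.5)), (214, np.float64(99.0)), (215, np.float64(99.0)), (216, np.float64(99.0)), (217, np.float64(99.0)), (218, np.float64(99.0)), (219, np.float64(99.0)), (220, np.float64(98.5)), (221, np.float64(99.0)), (222, np.float64(98.0))]
pics/m18.30.png [ 178  123   47   29 1074] [198.59683426 137.9292365 ]
pics/m19.25.png [ 176   93   48   28 1118] [197.22093023 106.7862254 ]
pics/m19.90.png [ 175   87   49   28 1148] [196.99738676 100.40679443]
pics/m20.45.png [ 175   85   48   28 1142] [196.78371278  98.47197898]
pics/m20.50.png [ 175   85   48   28 1142] [196.74518389  98.47460595]
```

View pics/z.png

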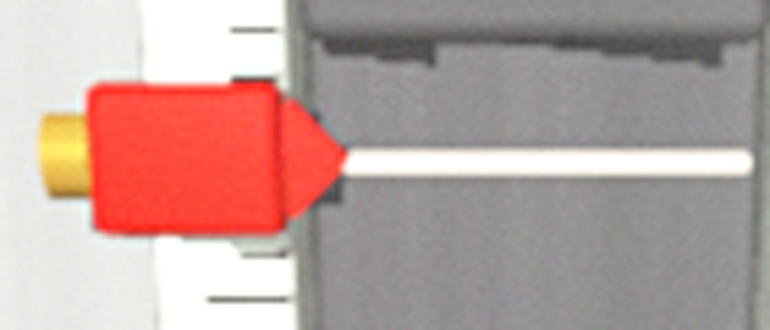

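The white line meets the tip of the red rider, both at crop row ~160, to within about 0.3 mm. It is held steady there, so I'm handing in.

```bash
python3 -c "
from workcell import ticket
print(ticket.hand_in())"
```

```text
the job is handed in; nothing more can be done
None
```

I struck the punch once with the mallet (about 38 N at the wrist; I did not check the mark on the coupon), stood the mallet back on the bench clear of the fixture, then drew the clamp slide out to the rider's tip (within about 0.3 mm) and was still holding it there when I handed the job in at about 20.5 s.

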